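# Sort press spindle bolts by thread pitch in notched gauges

### The arm

A 6-joint arm with a two-finger parallel gripper is mounted at the origin on the work surface. World frame = base frame: x ahead of the robot, y to its left, z up, the work surface at z = 0. Lengths are in m, angles in rad, forces in N, time in s.
With the tool pointing down it reaches from about 0.375 to 0.9 m from the base axis. Payload 3.1 kg.
Tool frame: the origin (TCP) lies on the centre line of the jaws, within the pads' length; the fingertips stand robot.finger_overhang ahead of it and the grasp point (between the pads) lies 2 mm behind it (robot.finger_overhang is the distance from the TCP to the fingertips, in m); z points along the fingers, y is the direction in which the jaws open and shut (so a half turn about z gives the same grasp; the last joint's range is limited). The gripper opens to 87 mm and grips with 3 to 60 N. Pads are 19 mm wide; open, the fingers measure 117 mm over their backs; the gripper's body (75 mm by 190 mm) begins 51 mm behind the grasp point.
Start: joints at [0.932, 0.527, 1.433, -0, 1.181, -0.178], TCP at [0.277, 0.56, 0.24] pointing down, gripper open.
Joint ranges: [-3.08, 3.08], [-0.75, 2.2], [0.22, 2.44], [-1.43, 4.57], [0, 2.65], [-2.85, 2.85]. Speed limits (rad/s): [2.79, 2.79, 3.14, 3.14, 3.14, 3.14].

### API

Orientations are given as a unit quaternion [x, y, z, w].
In Python, from rig import robot gives the robot as it stands. The module is installed in compiled form; this text tells all that it offers.
- The arm moves only by the tool step_arm, never from a script. Its arguments are lists of equal length, an entry for each row: "slide": the shift along the tool's x, y, z in mm, a list of three; "twist": the turn about the tool's z in degrees. A call has 1 to 20 rows; each row shifts and turns the commanded pose from where the row before left it, along the tool's axes as they then stand; what a row does not reach is not made up. A row lasts 1/12 s, in which the tool goes at most 41.7 mm and 7.16 degrees, less where a joint would pass 70% of its speed; a pose out of reach is approached as far as the arm can. A call is refused whole if a number of a shift passes 41.7 or a number of a turn 7.16, either way. A call with a gripper value outside its range is refused whole. "jaw" is the finger opening in mm, from 0 to 87, set as the call begins (left out, the last holds). The fingers move at their own pace and stop on an object; "force" is the grip in N (left out, the last holds). Time passes only in rows, so rows that do not move let the fingers close. It gives the time, the measured TCP pose, the force and the opening at its end, in the units of the state.
- robot.get_obs(): the state, without advancing time (a new reading comes with each control period).
- robot.camera(name): name is "scene" or "top" or "wrist"; returns a dict with "color" (420x560x3 uint8, blue, green, red), "depth" (420x560 float32, m along the optical axis (not along the pixel's ray), 0 where there is no reading), "camera_matrix" (3x3 intrinsics, pixels), "origin" and "orientation" of the camera in the world. Camera axes: x right, y down, z forward; pixel columns grow to the right and rows downward; lengths in m; the calibration is good to about 2 mm. A picture is of the moment at which its call begins.
- robot.hand_in(): hands the job in, once; it reports no verdict.
The state is a dict: "time": time; "q": joint angles; "joint_velocities": joint speeds; "joint_torque": joint torques, N m; "position": TCP position; "tool_rot": TCP orientation; "ft_force": force on the tool from outside, world axes, zero at the start; "moment": the same for the moment, N m; "grip_width": finger opening in m.
Only numpy, scipy, OpenCV 4.12 (cv2) and the standard library are available. Lean on these libraries where they do the work, as an engineer would, in place of code of your own. Each camera call takes 0.05 s, during which the arm holds its last target.

### The job

Sort the two steel spindle bolts by thread pitch: seat each one in the notched gauge whose teeth fit its thread, with its hexagon end outside the slotted plate at the gauge's longer foot end and its plain tip in the other slot, so that the teeth are fully down in the thread grooves and the bolt lies level on both slot floors. Set the bolts down, do not drop or throw them, let go of both, and leave the cup, oil bottle, wrench and die where they are.

Things in the scene. Friction and masses are not known exactly. Their poses are not given: they have to be found in the camera images.
- fine_spindle_center (a point): Centre, on the axis, of the fine-threaded steel bolt: ridges at 8 mm pitch, 12 of them (the other bolt differs only in its 12 mm pitch). Length 138 mm, x axis from hexagon end to tip. Starts lying on the table, axis 14 mm up. Thread from x = -41 to +55 mm, 27 mm over crests (last ridge 28), 20 at root. 0.42 kg, balances here; grip here across the crests from above.
- fine_spindle_hex (a point): Middle of the fine-threaded bolt's hexagon end, on the axis, 62 mm from its centre (x = -62). Hexagon 14 mm long, 28 mm across flats, 32 across corners. Next to it a plain neck, 20 mm diameter, from x = -55 to -41 mm.
- fine_spindle_tip (a point): End face of the fine-threaded bolt's plain tip, on the axis, 69 mm from its centre (x = +69). The plain tip is 20 mm in diameter and 14 mm long.
- fine_gauge: Gauge for the fine thread, bolted to the table; origin on the table. Dark steel base 66 mm wide, 8 thick, from x = -115 to +85 mm. Comb of 11 bright teeth at 8 mm pitch, 18 mm wide, tips 39 mm up. Slotted end plates, 6 mm thick, 50 wide, 64 high, at x = -48 (for the neck; long foot of the base beyond) and x = +62 (for the tip). Slots 22 mm wide, flared and open on top, floors 40 mm up.
- fine_gauge_seat (a point): Where the fine bolt's centre lies when fully seated: 50 mm above the fine gauge's origin; x axis along the gauge from hexagon to tip end, z up. Seated play 1 mm along the axis; the teeth find the grooves from about 2 mm off. Off step or with the wrong pitch the crests ride on the teeth, 3 mm too high; off step, a nudge of a few mm along the axis lets it drop in.
- coarse_spindle_center (a point): Centre, on the axis, of the coarse-threaded steel bolt: ridges at 12 mm pitch, 8 of them (the other bolt differs only in its 8 mm pitch). Length 138 mm, x axis from hexagon end to tip. Starts lying on the table, axis 14 mm up. Thread from x = -41 to +55 mm, 27 mm over crests (last ridge 28), 20 at root. 0.42 kg, balances here; grip here across the crests from above.
- coarse_spindle_hex (a point): Middle of the coarse-threaded bolt's hexagon end, on the axis, 62 mm from its centre (x = -62). Hexagon 14 mm long, 28 mm across flats, 32 across corners. Next to it a plain neck, 20 mm diameter, from x = -55 to -41 mm.
- coarse_spindle_tip (a point): End face of the coarse-threaded bolt's plain tip, on the axis, 69 mm from its centre (x = +69). The plain tip is 20 mm in diameter and 14 mm long.
- coarse_gauge: Gauge for the coarse thread, bolted to the table; origin on the table. Dark steel base 66 mm wide, 8 thick, from x = -115 to +85 mm. Comb of 7 bright teeth at 12 mm pitch, 18 mm wide, tips 39 mm up. Slotted end plates, 6 mm thick, 50 wide, 64 high, at x = -48 (for the neck; long foot of the base beyond) and x = +62 (for the tip). Slots 22 mm wide, flared and open on top, floors 40 mm up.
- coarse_gauge_seat (a point): Where the coarse bolt's centre lies when fully seated: 50 mm above the coarse gauge's origin; x axis along the gauge from hexagon to tip end, z up. Seated play 1 mm along the axis; the teeth find the grooves from about 2 mm off. Off step or with the wrong pitch the crests ride on the teeth, 3 mm too high; off step, a nudge of a few mm along the axis lets it drop in.
- cup: White plastic cup, 72 mm wide, 60 mm high; bystander. Origin under its centre.
- oil: Grey oil bottle with black cap, 52 mm wide, 130 mm high; bystander. Origin under its centre.
- wrench: Steel wrench, 180 mm long, lying along its x axis; bystander.
- die: Turned steel press die, 48 mm wide foot, 60 mm high, standing; bystander. Origin under its centre.
There are look-alikes about, which are no part of the job. Leave any blue or orange look-alike of the part that bears fine_spindle_center alone. Leave any purple or red look-alike of the coarse_gauge alone.

How it is judged:
By the outcome, as a careful person would: the job done as asked, in the order asked, and still so for the second after the job is handed in, with the robot touching nothing.
It also fails if it takes over 72 s, if anything falls off the work surface, if the arm or the gripper's body presses on something with over 40 N, if the wrist force passes 120 N, or if a joint passes its speed limit or range.

## Working session

There is one attempt and no reset: what is moved stays moved. The work goes in short steps, Python scripts to look and compute and a tool call to move; the robot and the scene stay as the last step left them, time stands still between calls to the robot, and variables do not carry over. Pictures are saved under pics/ and viewed, and the job is handed in when it is done.

Besides the shell and the picture viewer there is one more tool, called after ">>>" as a command line: name --pt "numbers of a row" for each row, then --argument value for the rest. step_arm: Moves the arm, as the interface text tells. Its arguments: {"type":"object","properties":{"slide":{"type":"array","items":{"type":"array","items":{"type":"number"}}},"twist":{"type":"array","items":{"type":"number"}},"jaw":{"type":"number"},"force":{"type":"number"}},"required":["slide","twist"]}

```bash
mkdir -p pics; python3 - <<'E'
from rig import robot
import cv2,pickle
print(robot.finger_overhang, robot.get_obs())
d={}
for n in ["scene","top","wrist"]:
    c=robot.camera(n); d[n]=c; cv2.imwrite(f"pics/{n}0.png",c["color"]); print(n,c["camera_matrix"],c["origin"],c["orientation"])
pickle.dump(d,open("c0.pkl","wb"))
E
```

```text
0.017 {'time': 0.0, 'q': array([ 9.32492692e-01,  5.28456993e-01,  1.43391727e+00, -2.27847426e-05,
        1.18137406e+00, -1.78488930e-01]), 'joint_velocities': array([-0.00108061, -0.00192484,  0.0018574 , -0.00098137,  0.00034052,
       -0.00030663]), 'joint_torque': array([-1.31009187e-05, -4.40034413e+01, -1.76597017e+01,  6.32761046e-02,
        5.81085496e-02, -1.56963183e-04]), 'position': array([0.27691294, 0.55952642, 0.23857246]), 'tool_rot': array([ 2.27882960e-01,  9.73687935e-01, -9.93374642e-04, -4.18380134e-04]), 'ft_force': array([-0.48087411,  0.41140874,  0.44491008]), 'moment': array([-0.0023735 , -0.00878015,  0.00745609]), 'grip_width': 0.08715411265655928}
scene [[476.78928518   0.         274.39431131]
 [  0.         476.78928518 208.88022403]
 [  0.           0.           1.        ]] [ 1.68761841 -0.31630089  0.87767981] [ 0.69743681  0.5338181  -0.28234562 -0.38587704]
top [[525.09445796   0.         267.18528171]
 [  0.         525.09445796 202.23912164]
 [  0.           0.           1.        ]] [0.38461315 0.05017915 1.76291637] [ 0.71286587 -0.70071668  0.02398778 -0.0155874 ]
wrist [[324.91809968   0.         276.34326803]
 [  0.         324.91809968 208.02367576]
 [  0.           0.           1.        ]] [0.20211863 0.597945   0.38297633] [0.83942749 0.52122063 0.08026627 0.13133114]
```

View pics/scene0.png

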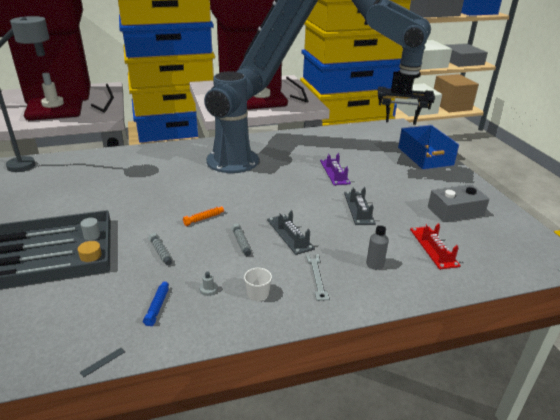

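View pics/top0.png

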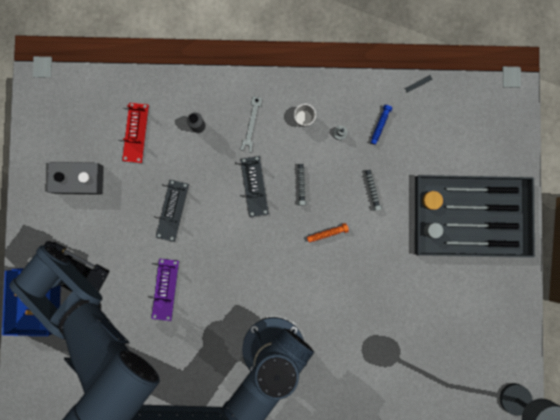

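View pics/wrist0.png

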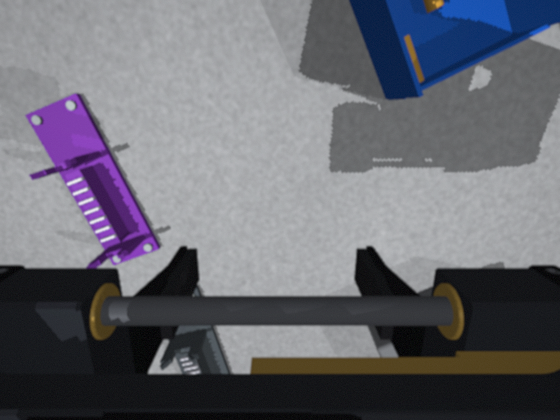

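Two grey steel bolts appear in the top view at (300,184) and (372,190). The dark gauges are at (172,210) and (255,186). The orange, blue, red and purple items are look-alikes. I'll enlarge these four.

```bash
python3 - <<'E'
import cv2,pickle,numpy as np
d=pickle.load(open("c0.pkl","rb"));t=d["top"]["color"]; s=d["scene"]["color"]
a=cv2.resize(t[140:250,145:275],None,fx=3,fy=3,interpolation=cv2.INTER_CUBIC)
b=cv2.resize(t[140:250,275:405],None,fx=3,fy=3,interpolation=cv2.INTER_CUBIC)
cv2.imwrite("pics/topz.png",np.hstack([a,b]))
cv2.imwrite("pics/scz.png",cv2.resize(s[180:280,140:390],None,fx=3,fy=3,interpolation=cv2.INTER_CUBIC))
E
```

```text
(no output)
```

View pics/topz.png

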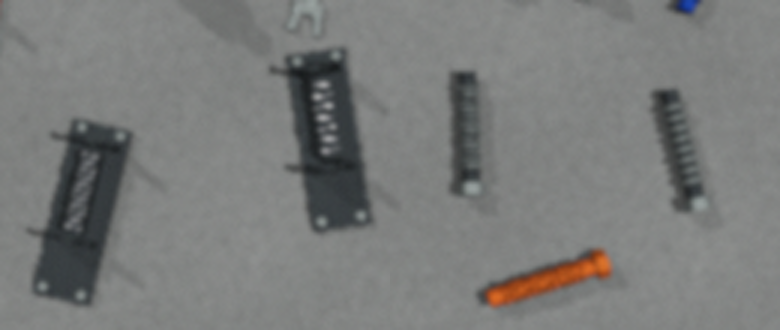

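View pics/scz.png

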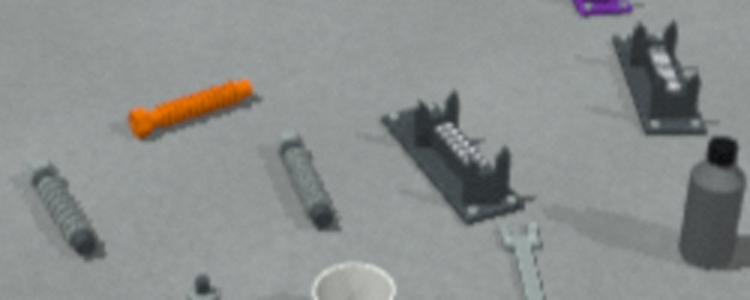

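```bash
cat > h.py <<'E'
import numpy as np,cv2,pickle
from scipy.spatial.transform import Rotation as R
def ray(c,u,v,z):
    K=np.array(c["camera_matrix"]);o=np.array(c["origin"]);Q=R.from_quat(c["orientation"]).as_matrix()
    d=Q@np.linalg.inv(K)@np.array([u,v,1.]);return o+d*(z-o[2])/d[2]
def proj(c,p):
    K=np.array(c["camera_matrix"]);Q=R.from_quat(c["orientation"]).as_matrix()
    x=K@(Q.T@(np.array(p)-np.array(c["origin"])));return x[:2]/x[2]
def cloud(c):
    K=np.array(c["camera_matrix"]);Q=R.from_quat(c["orientation"]).as_matrix()
    v,u=np.mgrid[:420,:560];z=c["depth"]
    p=np.stack([(u-K[0,2])/K[0,0]*z,(v-K[1,2])/K[1,1]*z,z],-1)
    return p@Q.T+np.array(c["origin"])
E
python3 - <<'E'
from h import *
d=pickle.load(open("c0.pkl","rb"));c=d["top"]
T=R.from_quat([ 2.27882960e-01,9.73687935e-01,-9.93374642e-04,-4.18380134e-04])
print("cam in tool",T.inv().apply(d["wrist"]["origin"]-np.array([0.27691294,0.55952642,0.23857246])), (T.inv()*R.from_quat(d["wrist"]["orientation"])).as_matrix().round(3))
P=cloud(c)
for n,(u,v) in dict(A=(300,184),B=(372,190),G1=(172,210),G2=(255,186)).items():
    print(n,ray(c,u,v,.014),P[v,u])
# heights masks
for n,b in dict(A=(285,320,155,215),B=(355,392,160,220),G1=(150,195,172,248),G2=(235,275,148,222)).items():
    q=P[b[2]:b[3],b[0]:b[1]].reshape(-1,3); q=q[(q[:,2]>.005)&(q[:,2]<.1)]
    m=q.mean(0);w,V=np.linalg.eigh(np.cov(q[:,:2].T));a=V[:,1]
    s=(q[:,:2]-m[:2])@a; print(n,len(q),m,a,np.degrees(np.arctan2(a[1],a[0])),s.min(),s.max(),q[:,2].max())
E
```

```text
cam in tool [ 0.08412751  0.00092973 -0.14437573] [[ 0.    -0.953 -0.305]
 [ 1.     0.    -0.   ]
 [ 0.    -0.305  0.953]]
A [ 0.54581696 -0.07851497  0.014     ] [ 0.54514552 -0.07797894  0.02128459]
B [ 0.52999062 -0.32006212  0.014     ] [ 0.5288949  -0.3172716   0.02718164]
G1 [0.45139164 0.34633841 0.014     ] [0.45057576 0.34272001 0.03536783]
G2 [0.53640892 0.07184215 0.014     ] [0.53417516 0.07152336 0.03973623]
A 603 [ 0.54388873 -0.08418483  0.01528263] [-0.99979453 -0.02027045] -178.83850903078272 -0.10101529978252567 0.09831667692948241 0.03749266607672985
B 614 [ 0.53097923 -0.32175574  0.01523677] [-0.99303525 -0.11781759] -173.23383408601234 -0.10533501976608813 0.10097720629628787 0.03811270615900009
G1 1476 [0.45427898 0.34569797 0.01470887] [-0.99538559  0.0959559 ] 174.4936596124422 -0.1310977234176194 0.13223571164110734 0.07185692140940225
G2 1371 [0.5402331  0.07497582 0.01489549] [-0.99533555 -0.09647351] -174.46386496241033 -0.12717378148220868 0.12211689281877038 0.07020958749702855
```

>>> step_arm --pt "0 0 0" --pt "0 0 0" --pt "0 0 0" --pt "0 0 0" --pt "-26 -31 0" --pt "-26 -31 0" --pt "-26 -31 0" --pt "-26 -31 0" --pt "-26 -31 0" --pt "-26 -31 0" --pt "-26 -31 0" --pt "-26 -31 0" --pt "-26 -31 0" --pt "-26 -31 0" --pt "-26 -31 0" --pt "0 0 0" --pt "0 0 0" --twist '[-6.6, -6.6, -6.6, -6.6, 0, 0, 0, 0, 0, 0, 0, 0, 0, 0, 0, 0, 0]'

```text
time: 1.57
position: [0.565, 0.2172, 0.2391]
tool_rot: [0.002, 1.0, 0.0, -0.0]
ft_force: [-0.5, 0.8, 0.2]
grip_width: 0.0871
```

```bash
python3 - <<'E'
from rig import robot
import cv2,pickle
from h import *
c=robot.camera("wrist");pickle.dump(c,open("w1.pkl","wb"));cv2.imwrite("pics/w1.png",c["color"]);o=robot.get_obs();print(o["position"],o["tool_rot"],c["origin"],o["q"])
E
```

```text
[0.56361409 0.21856157 0.23899915] [ 6.56383354e-04  9.99999466e-01  1.18685874e-04 -7.88772905e-04] [0.48131001 0.21813618 0.38336732] [ 1.85009980e-01  5.00842265e-01  1.48551709e+00  5.72923411e-04
  1.15673997e+00 -1.38470448e+00]
```

View pics/w1.png

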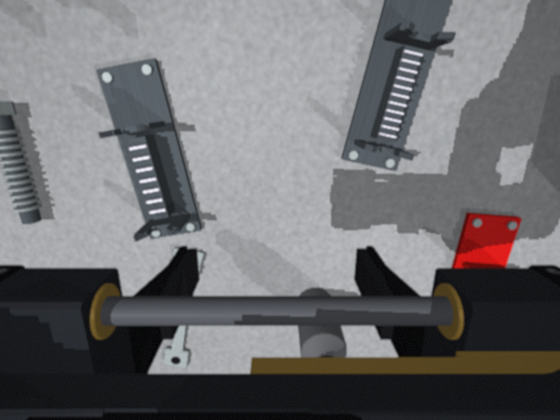

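The wrist view shows 11 teeth on the gauge at (400,90), so that is the fine one. The gauge at (150,160) has 7 teeth, so it is the coarse one. Both long feet point to -x. Next I'll look at the bolts.

>>> step_arm --pt "-2 -38 0" --pt "-2 -38 0" --pt "-2 -38 0" --pt "-2 -38 0" --pt "-2 -38 0" --pt "-2 -38 0" --pt "-2 -38 0" --pt "-2 -38 0" --pt "-2 -38 0" --pt "-2 -38 0" --pt "-2 -38 0" --pt "0 0 0" --pt "0 0 0" --twist '[0, 0, 0, 0, 0, 0, 0, 0, 0, 0, 0, 0, 0]'

```text
time: 2.7
position: [0.5859, -0.1988, 0.2392]
tool_rot: [0.0, 1.0, 0.0, -0.0]
ft_force: [0.1, 0.4, -0.9]
grip_width: 0.0868
```

```bash
python3 - <<'E'
from rig import robot
import cv2,pickle
from h import *
c=robot.camera("wrist");pickle.dump(c,open("w2.pkl","wb"));cv2.imwrite("pics/w2.png",c["color"]);o=robot.get_obs();print(o["position"],o["tool_rot"],c["origin"],o["q"])
E
```

```text
[ 0.58557002 -0.19711613  0.23911874] [-6.02360620e-04  9.99999183e-01  9.00969986e-04 -6.77561978e-04] [ 0.5021675  -0.19820216  0.38351955] [-5.05777960e-01  5.18987939e-01  1.45043368e+00  9.95835118e-04
  1.17423025e+00 -2.07816460e+00]
```

View pics/w2.png

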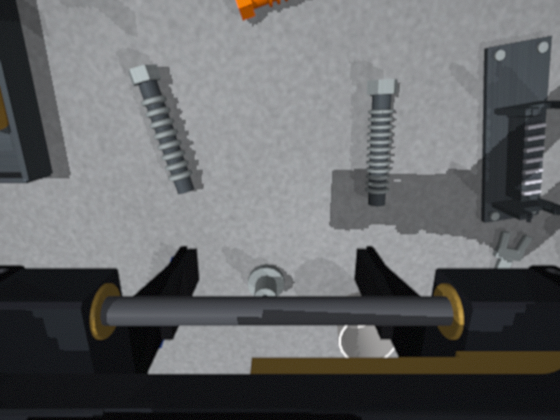

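```bash
python3 - <<'E'
from h import *
c=pickle.load(open("w2.pkl","rb"));P=cloud(c)
im=c["color"]
a=cv2.resize(im[50:220,100:220],None,fx=3,fy=3,interpolation=cv2.INTER_CUBIC);b=cv2.resize(im[50:220,330:450],None,fx=3,fy=3,interpolation=cv2.INTER_CUBIC)
cv2.imwrite("pics/w2z.png",np.hstack([a,b]))
for n,b in dict(A=(350,420,60,220),B=(110,210,50,205)).items():
    q=P[b[2]:b[3],b[0]:b[1]]
    m=(q[...,2]>.012)&(q[...,2]<.06)
    k,l,st,ce=cv2.connectedComponentsWithStats(m.astype(np.uint8)); i=1+np.argmax(st[1:,4]); q=q[l==i]
    print(n,len(q),"table z",np.median(P[b[2]:b[2]+10,b[0]:b[1],2]),"top z",np.percentile(q[:,2],[50,95,99]))
    (cx,cy),(w,h),ang=cv2.minAreaRect((q[:,:2]*1000).astype(np.float32));print(" rect",cx,cy,w,h,ang)
    m=q.mean(0)[:2];w,V=np.linalg.eigh(np.cov(q[:,:2].T));a=V[:,1]; a=a*np.sign(a[0]); s=(q[:,:2]-m)@a; e=(q[:,:2]-m)@np.array([-a[1],a[0]])
    yaw=np.degrees(np.arctan2(a[1],a[0]));print(" pca",m,yaw,s.min(),s.max(),e.min(),e.max(),"centre",m+a*(s.min()+s.max())/2)
    bins=np.arange(-.075,.08,.01); mid=(s.min()+s.max())/2
    print([ (round(1e3*(x+.005)),round(1e3*(e[(s-mid>=x)&(s-mid<x+.01)].min()),1),round(1e3*e[(s-mid>=x)&(s-mid<x+.01)].max(),1)) for x in bins if ((s-mid>=x)&(s-mid<x+.01)).sum()>3])
E
```

```text
A 2752 table z -0.0007015859422239146 top z [0.02247639 0.0273634  0.02819323]
 rect 546.76171875 -82.26905059814453 138.1763153076172 31.90399932861328 2.639941692352295
 pca [ 0.54047696 -0.08497748] 3.130452926543614 -0.06275020002626439 0.07545485421433626 -0.013042510794289785 0.018890637742263013 centre [ 0.54681981 -0.08463058]
[(-70, np.float64(-13.0), np.float64(18.9)), (-60, np.float64(-13.0), np.float64(17.6)), (-50, np.float64(-7.7), np.float64(12.2)), (-40, np.float64(-10.9), np.float64(14.2)), (-30, np.float64(-10.8), np.float64(15.2)), (-20, np.float64(-10.8), np.float64(14.0)), (-10, np.float64(-10.8), np.float64(14.5)), (0, np.float64(-11.2), np.float64(14.1)), (10, np.float64(-11.1), np.float64(15.6)), (20, np.float64(-11.2), np.float64(14.4)), (30, np.float64(-11.2), np.float64(14.6)), (40, np.float64(-11.0), np.float64(14.5)), (50, np.float64(-11.9), np.float64(14.8)), (60, np.float64(-8.2), np.float64(11.3)), (70, np.float64(-8.1), np.float64(9.4))]
B 2882 table z -0.0007539909441448278 top z [0.0224879  0.02724746 0.02820328]
 rect 532.4761962890625 -320.6399536
[... 178 characters left out ...]
.01336369474441006 centre [ 0.53206187 -0.31894343]
[(-70, np.float64(-19.6), np.float64(13.2)), (-60, np.float64(-19.0), np.float64(13.4)), (-50, np.float64(-17.8), np.float64(9.0)), (-40, np.float64(-15.3), np.float64(10.4)), (-30, np.float64(-14.7), np.float64(10.8)), (-20, np.float64(-15.4), np.float64(10.5)), (-10, np.float64(-15.2), np.float64(10.6)), (0, np.float64(-15.2), np.float64(10.8)), (10, np.float64(-15.2), np.float64(11.0)), (20, np.float64(-15.1), np.float64(10.9)), (30, np.float64(-14.2), np.float64(10.7)), (40, np.float64(-15.5), np.float64(11.6)), (50, np.float64(-15.6), np.float64(11.6)), (60, np.float64(-11.6), np.float64(7.6)), (70, np.float64(-11.7), np.float64(7.8))]
```

View pics/w2z.png

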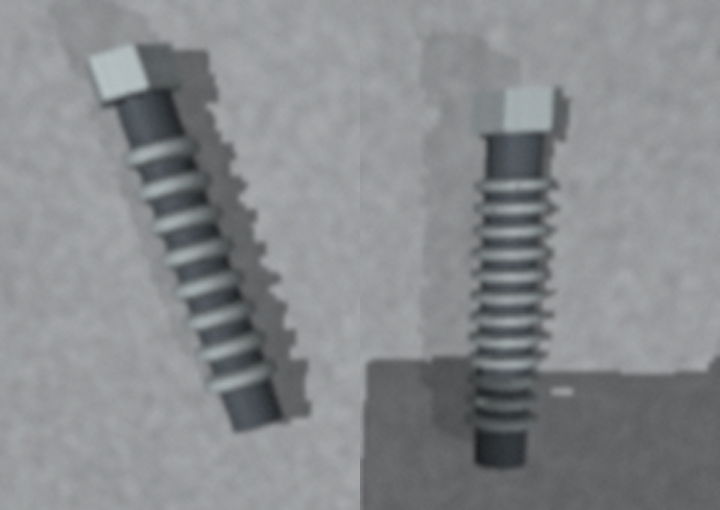

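Confirmed by counting ridges. The right bolt at (380,140) has 12, so it is fine; the left one at (165,130) has 8, so it is coarse. Both measure 138 mm long, and both hex ends point to -x like the gauge feet. The fine bolt goes first.

>>> step_arm --pt "13 38 0" --pt "13 38 0" --pt "13 38 0" --pt "0 0 40" --pt "0 0 40" --pt "0 0 40" --pt "0 0 40" --pt "0 0 20" --pt "0 0 0" --pt "0 0 0" --pt "0 0 0" --twist '[0, 0, 0, -3.1, 0, 0, 0, 0, 0, 0, 0]' --jaw 65

```text
time: 3.67
position: [0.5478, -0.0835, 0.0609]
tool_rot: [-0.029, 1.0, -0.0, 0.001]
ft_force: [0.1, 0.7, -0.6]
grip_width: 0.0649
```

```bash
python3 - <<'E'
from rig import robot
import cv2,pickle
from h import *
c=robot.camera("wrist");pickle.dump(c,open("w3.pkl","wb"));cv2.imwrite("pics/w3.png",c["color"]);o=robot.get_obs();print(o["position"],o["tool_rot"],c["origin"],o["q"])
E
```

```text
[ 0.5482578  -0.08402648  0.06146881] [-2.83017323e-02  9.99597845e-01 -6.00808501e-04  1.67304873e-03] [ 0.46385521 -0.08760146  0.20505283] [-3.53630939e-01  7.00450859e-01  1.74560768e+00  2.07059098e-04
  6.91981265e-01 -1.98119758e+00]
```

View pics/w3.png

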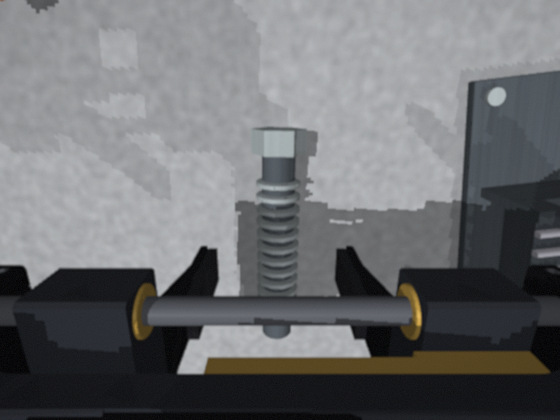

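The fine bolt is at columns 255–302, straight between the jaws. I'll lower and grip.

>>> step_arm --pt "1.5 0.5 20" --pt "0 0 12" --pt "0 0 6" --pt "0 0 3" --pt "0 0 0" --pt "0 0 0" --twist '[0, 0, 0, 0, 0, 0]'

```text
time: 4.22
position: [0.5457, -0.0844, 0.0189]
tool_rot: [-0.027, 1.0, -0.0, 0.0]
ft_force: [-0.5, -0.9, 0.9]
grip_width: 0.065
```

>>> step_arm --pt "0 0 0" --pt "0 0 0" --pt "0 0 0" --pt "0 0 0" --pt "0 0 0" --pt "0 0 0" --pt "0 0 0" --pt "0 0 0" --twist '[0, 0, 0, 0, 0, 0, 0, 0]' --jaw 15 --force 40

```text
time: 4.88
position: [0.5454, -0.084, 0.0187]
tool_rot: [-0.027, 1.0, 0.0, -0.0]
ft_force: [0.3, 0.9, 1.8]
grip_width: 0.0247
```

>>> step_arm --pt "0 0 -10" --pt "0 0 -30" --pt "0 0 -40" --pt "0 0 -40" --pt "0 0 -40" --pt "0 0 -20" --pt "-3 36 0" --pt "-3 36 0" --pt "-3 36 0" --pt "-3 36 0" --pt "-3 36 0" --pt "-3 36 0" --pt "-3 36 0" --pt "-3 36 0" --pt "-3 36 0" --pt "-3 36 0" --pt "0 0 0" --pt "0 0 0" --pt "0 0 0" --twist '[0, 0, 0, 0, 0, 0, 0, 0, 0, 0, 0, 0, 0, 0, 0, 0, 0, 0, 0]'

```text
time: 6.47
position: [0.5543, 0.2764, 0.1978]
tool_rot: [-0.028, 1.0, -0.001, -0.001]
ft_force: [0.3, 0.1, -5.1]
grip_width: 0.0254
```

```bash
python3 - <<'E'
from rig import robot
import cv2,pickle
from h import *
c=robot.camera("wrist");o=robot.get_obs();pickle.dump((c,o),open("w4.pkl","wb"));cv2.imwrite("pics/w4.png",c["color"]);print(o["position"],o["tool_rot"],c["origin"],o["q"],o["grip_width"])
E
```

```text
[0.55464352 0.27574811 0.19793231] [-2.74390164e-02  9.99622624e-01 -6.96064055e-04 -1.10665519e-03] [0.47103844 0.27250872 0.34227956] [ 2.81573064e-01  5.68525892e-01  1.48644038e+00 -8.92533780e-04
  1.08911876e+00 -1.34369376e+00] 0.025133558679294857
```

View pics/w4.png

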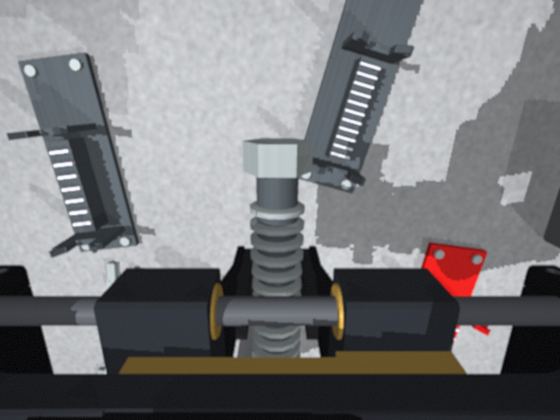

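```bash
cat > teeth.py <<'E'
from h import *
def teeth(c,box,n,thr=170,z=.039,save=None):
    u0,u1,v0,v1=box; g=cv2.cvtColor(c["color"],cv2.COLOR_BGR2GRAY)[v0:v1,u0:u1]
    S=4; G=cv2.resize(g,None,fx=S,fy=S,interpolation=cv2.INTER_CUBIC)
    m=(G>thr).astype(np.uint8); k,l,st,ce=cv2.connectedComponentsWithStats(m)
    pts=[]
    for i in range(1,k):
        if st[i,4]>150: 
            u,v=(ce[i]+.5)/S-.5+np.array([u0,v0]); pts.append(np.r_[ray(c,u,v,z)[:2],u,v,st[i,4]])
    return np.array(pts)
def fit(pts):
    p=pts[:,:2];m=p.mean(0);w,V=np.linalg.eigh(np.cov(p.T));a=V[:,1]*np.sign(V[0,1])
    s=np.sort((p-m)@a);return m,np.degrees(np.arctan2(a[1],a[0])),a,s
E
python3 - <<'E'
from teeth import *
c,o=pickle.load(open("w4.pkl","rb"));P=cloud(c)
for n,box in dict(F=(320,390,55,162),C=(40,95,145,235)).items():
    p=teeth(c,box,0);print(n,len(p),p[:,2:].round(1).tolist())
    m,y,a,s=fit(p);print(m,y,np.diff(s).round(4)); print("comb ctr",m,"origin est",m-a*.007)
    zz=P[box[2]:box[3],box[0]:box[1],2];print(np.percentile(zz,[50,90,95,99]))
# hex of held
q=P[130:185,235:310];q=q[(q[...,2]>.14)]
T=R.from_quat(o["tool_rot"]);t=T.inv().apply(q-o["position"]);print("hex tool",t.min(0),t.max(0),np.percentile(t,[2,50,98],axis=0))
E
```

```text
F 13 [[322.3, 64.0, 1894.0], [369.9, 65.5, 1218.0], [366.7, 75.2, 1200.0], [363.5, 84.6, 1189.0], [360.3, 93.9, 1153.0], [384.0, 129.5, 7791.0], [357.3, 103.1, 1141.0], [354.2, 112.1, 1127.0], [351.3, 121.0, 1097.0], [348.2, 129.7, 1077.0], [345.2, 138.2, 1065.0], [339.7, 145.9, 736.0], [338.1, 154.6, 805.0]]
[0.47117249 0.34142519] 0.04122523098436621 [0.0011 0.0067 0.0078 0.0078 0.0078 0.0078 0.0078 0.0058 0.002  0.0077
 0.0073 0.008 ]
comb ctr [0.47117249 0.34142519] origin est [0.4641725  0.34142015]
[0.00776362 0.0349979  0.03809534 0.03936423]
C 5 [[53.0, 198.0, 31894.0], [66.3, 176.7, 1312.0], [70.1, 188.8, 1280.0], [73.8, 200.6, 1251.0], [77.7, 212.1, 1201.0]]
[0.56557184 0.07562822] 7.943015546701563 [0.0119 0.0077 0.0042 0.0119]
comb ctr [0.56557184 0.07562822] origin est [0.558639  0.0746609]
[0.01621011 0.03619108 0.03799376 0.03931659]
hex tool [ 0.04823611 -0.01458884 -0.14416026] [0.08398156 0.01630318 0.01737836] [[ 0.050236   -0.01344155 -0.0089097 ]
 [ 0.06131597  0.00105113 -0.00617112]
 [ 0.06813042  0.01529775  0.01169311]]
```

```bash
cat >> teeth.py <<'E'
def gauge(c,box,pitch,N,thr=170,amin=900,amax=2000,idx0=0):
    """teeth sorted from small world x (hex side) ; returns seat xy, yaw"""
    p=teeth(c,box,N,thr); p=p[(p[:,4]>amin)&(p[:,4]<amax)]; p=p[np.argsort(p[:,0])]
    m,y,a,s=fit(p); i=idx0+np.round((s-s[0])/pitch)
    off=np.mean((i-(N-1)/2)*pitch - s)  # comb centre at m - a*off... 
    cc=m-a*off
    return dict(n=len(p),i=i.tolist(),res=(s-s.mean()-(i-i.mean())*pitch).round(4).tolist(),yaw=y,comb=cc,seat=cc-a*.007,a=a,uv=p[:,2:4])
def hexprof(c,o,uv):
    P=cloud(c);T=R.from_quat(o["tool_rot"]);out=[]
    for (u,v) in uv: out.append((v,)+tuple((1e3*T.inv().apply(P[v,u]-o["position"])).round(1)))
    return out
E
python3 - <<'E'
from teeth import *
c,o=pickle.load(open("w4.pkl","rb"));P=cloud(c)
print(gauge(c,(325,390,55,162),.008,11))
p=teeth(c,(52,95,145,235),0,thr=190);print(p.round(4).tolist())
for u in (262,280,290):
  for r in hexprof(c,o,[(u,v) for v in range(134,186,3)]): print(u,r)
cv2.imwrite("pics/w4z.png",cv2.resize(c["color"][40:240,10:390],None,fx=2,fy=2,interpolation=cv2.INTER_CUBIC))
E
```

```text
{'n': 9, 'i': [0.0, 1.0, 2.0, 3.0, 4.0, 5.0, 6.0, 7.0, 8.0], 'res': [0.0001, 0.0001, 0.0001, 0.0, 0.0, -0.0, -0.0001, -0.0001, -0.0002], 'yaw': np.float64(-12.449769874866933), 'comb': array([0.47314032, 0.34200334]), 'seat': array([0.46630492, 0.34351243]), 'a': array([ 0.97648538, -0.21558363]), 'uv': array([[369.90681445,  65.53550903],
       [366.66625   ,  75.15770833],
       [363.51755677,  84.62331791],
       [360.31428881,  93.91836513],
       [357.25098598, 103.09366784],
       [354.22881544, 112.10681012],
       [351.33420693, 120.97299453],
       [348.24965181, 129.66399721],
       [345.20223005, 138.17406103]])}
[[0.5234, 0.0734, 59.5633, 151.445, 989.0], [0.5353, 0.0743, 62.377, 164.26, 1130.0], [0.5581, 0.0639, 54.7989, 187.1771, 2036.0], [0.5471, 0.0764, 66.332, 176.6485, 1115.0], [0.5588, 0.0784, 70.1206, 188.7479, 1086.0], [0.5706, 0.0804, 73.8698, 200.5784, 1062.0], [0.5823, 0.0827, 77.7612, 212.1107, 1017.0], [0.5967, 0.0636, 60.3335, 224.7884, 5965.0], [0.594, 0.0847, 81.2879, 223.3913, 984.0]]
262 (134, np.float64(54.7), np.float64(-13.6), np.float64(199.
[... 2666 characters left out ...]
(-8.3))
290 (155, np.float64(63.8), np.float64(6.9), np.float64(-8.4))
290 (158, np.float64(62.6), np.float64(6.9), np.float64(-8.2))
290 (161, np.float64(61.2), np.float64(6.9), np.float64(-7.8))
290 (164, np.float64(60.2), np.float64(6.9), np.float64(-9.2))
290 (167, np.float64(58.5), np.float64(7.0), np.float64(-6.8))
290 (170, np.float64(57.4), np.float64(7.0), np.float64(-7.6))
290 (173, np.float64(56.0), np.float64(7.0), np.float64(-7.2))
290 (176, np.float64(55.0), np.float64(7.0), np.float64(-8.5))
290 (179, np.float64(52.1), np.float64(7.3), np.float64(-1.6))
290 (182, np.float64(50.7), np.float64(7.4), np.float64(-1.3))
290 (185, np.float64(49.5), np.float64(7.3), np.float64(-2.1))
```

View pics/w4z.png

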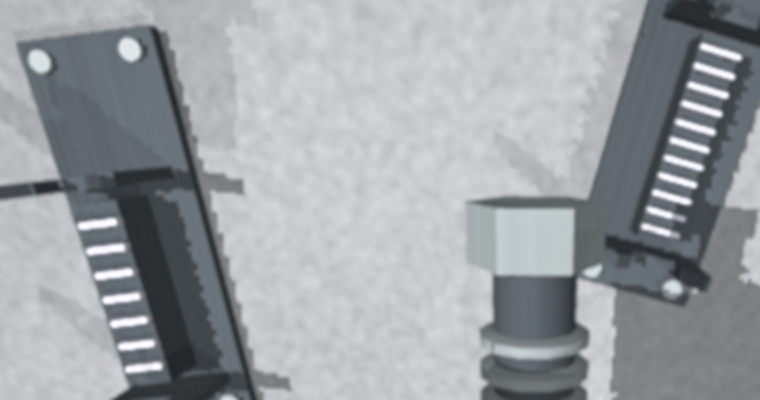

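>>> step_arm --pt "0 0 0" --pt "0 0 0" --pt "0 0 0" --pt "24 -4.3 20" --pt "24 -4.3 20" --pt "23 -4.3 20" --pt "0 0 0" --pt "0 0 0" --pt "0 0 0" --pt "0 0 0" --twist '[5.2, 5.2, 5.2, 0, 0, 0, 0, 0, 0, 0]'

```text
time: 7.35
position: [0.4858, 0.2792, 0.1396]
tool_rot: [0.109, 0.994, 0.001, 0.002]
ft_force: [-0.0, 0.2, -4.5]
grip_width: 0.0249
```

```bash
cat > snap.py <<'E'
from rig import robot
import sys
from teeth import *
def snap(n):
    c=robot.camera("wrist");os=robot.get_obs();pickle.dump((c,os),open(n+".pkl","wb"));cv2.imwrite(f"pics/{n}.png",c["color"])
    print(os["position"].round(4),"toolx yaw",np.degrees(np.arctan2(*R.from_quat(os["tool_rot"]).as_matrix()[[1,0],0])).round(2),os["grip_width"].round(4),os["ft_force"].round(1),os["time"])
    return c,os
if __name__=="__main__": snap(sys.argv[1])
E
python3 snap.py w5
```

```text
Traceback (most recent call last):
  File "snap.py", line 8, in <module>
    if __name__=="__main__": snap(sys.argv[1])
                             ~~~~^^^^^^^^^^^^^
  File "snap.py", line 6, in snap
    print(os["position"].round(4),"toolx yaw",np.degrees(np.arctan2(*R.from_quat(os["tool_rot"]).as_matrix()[[1,0],0])).round(2),os["grip_width"].round(4),os["ft_force"].round(1),os["time"])
                                                                                                                                 ^^^^^^^^^^^^^^^^^^^^^^
AttributeError: 'float' object has no attribute 'round'
```

View pics/w5.png

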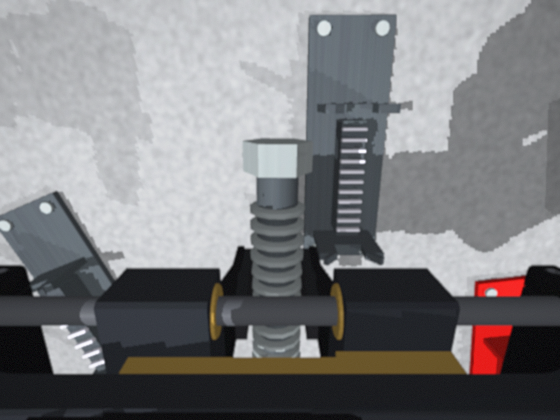

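```bash
sed -i 's/os\["grip_width"\].round(4)/round(float(os["grip_width"]),4)/' snap.py; python3 - <<'E'
from teeth import *
c,o=pickle.load(open("w5.pkl","rb"));P=cloud(c)
T=R.from_quat(o["tool_rot"]);print(o["position"],np.degrees(np.arctan2(*T.as_matrix()[[1,0],0])))
cv2.imwrite("pics/w5z.png",cv2.resize(c["color"][90:270,300:420],None,fx=3.3,fy=3.3,interpolation=cv2.INTER_CUBIC))
for thr in (140,160,180):
  p=teeth(c,(338,370,118,240),0,thr);print(len(p));
  for r in p[np.argsort(p[:,3])]: print(r[:2].round(4),r[2:].round(1))
# base outline: z 4..12mm
m=((P[...,2]>.004)&(P[...,2]<.075)); m[:, :302]=0;m[:,420:]=0;m[260:]=0
cn,_=cv2.findContours(m.astype(np.uint8),cv2.RETR_EXTERNAL,cv2.CHAIN_APPROX_NONE);cn=max(cn,key=cv2.contourArea);print(cv2.boundingRect(cn),cv2.minAreaRect(cn))
# base pts
b=P[m&(P[...,2]<.012)];print(len(b),np.median(b[:,2]))
# plates: points with z>.055
b=P[m&(P[...,2]>.05)];t=T.inv().apply(b-o["position"]);print("plates tool mm",(np.c_[t[:,:2],b[:,2]]*1e3).round(0)[::8].tolist())
E
```

```text
[0.48575428 0.27932541 0.1396668 ] 167.47617080724675
11
[0.4338 0.3507] [ 354.8  128.9 1157. ]
[0.4418 0.3496] [ 354.8  140.  1199. ]
[0.4497 0.3485] [ 354.9  150.7 1408. ]
[0.4574 0.3466] [ 353.8  161.3 1286. ]
[0.4649 0.3439] [ 351.8  171.6 1196. ]
[0.4727 0.3423] [ 351.2  181.7 1097. ]
[0.4804 0.3406] [ 350.6  191.7 1115. ]
[0.4882 0.3386] [ 349.5  201.6 1151. ]
[0.496  0.3373] [ 349.3  211.  1017. ]
[0.5037 0.3354] [ 348.4  220.5 1040. ]
[0.5115 0.3343] [ 348.5  229.6 1003. ]
11
[0.4339 0.3508] [354.9 128.9 789. ]
[0.4418 0.3497] [355. 140. 796.]
[0.4498 0.3489] [ 355.5  150.8 1097. ]
[0.4574 0.3471] [354.5 161.2 953. ]
[0.465  0.3439] [351.8 171.7 846. ]
[0.4727 0.3422] [351.1 181.8 763. ]
[0.4805 0.3405] [350.5 191.8 751. ]
[0.4882 0.3384] [349.3 201.6 784. ]
[0.496  0.3375] [349.6 211.1 630. ]
[0.5037 0.3353] [348.3 220.5 662. ]
[0.5118 0.3347] [349.1 229.8 554. ]
8
[0.4339 0.351 ] [355.2 128.9 239. ]
[0.442 0.351] [356.7 139.9 316. ]
[0.4502 0.3504] [357.6 150.8 685. ]
[0.4586 0.3521] [361.4 161.3 340. ]
[0.465  0.3439] [351.8 171.7 335. ]
[0.4728 0.3423] [351.3 181.8 233. ]
[... 1541 characters left out ...]
 53.0], [-26.0, 41.0, 54.0], [-26.0, 47.0, 55.0], [-26.0, 74.0, 55.0], [-26.0, 80.0, 55.0], [-27.0, 36.0, 55.0], [-26.0, 42.0, 56.0], [-29.0, 70.0, 50.0], [-27.0, 75.0, 56.0], [-27.0, 81.0, 55.0], [-28.0, 37.0, 55.0], [-26.0, 42.0, 58.0], [-29.0, 70.0, 53.0], [-26.0, 75.0, 58.0], [-28.0, 82.0, 55.0], [-29.0, 38.0, 55.0], [-26.0, 43.0, 60.0], [-28.0, 71.0, 56.0], [-26.0, 76.0, 60.0], [-28.0, 83.0, 56.0], [-25.0, 38.0, 63.0], [-28.0, 45.0, 57.0], [-29.0, 71.0, 57.0], [-27.0, 76.0, 60.0], [-26.0, 82.0, 62.0], [-26.0, 39.0, 63.0], [-29.0, 46.0, 57.0], [-29.0, 73.0, 57.0], [-27.0, 77.0, 62.0], [-31.0, 35.0, 55.0], [-27.0, 40.0, 63.0], [-30.0, 48.0, 56.0], [-30.0, 74.0, 58.0], [-26.0, 78.0, 64.0]]
```

View pics/w5z.png

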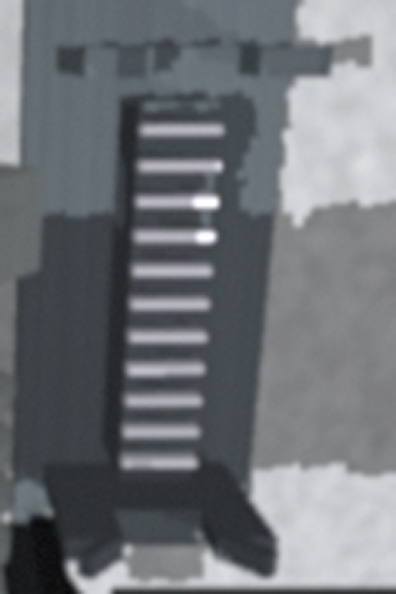

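```bash
cat > held.py <<'E'
from teeth import *
def held(c,o):
    P=cloud(c);T=R.from_quat(o["tool_rot"])
    t=1e3*(T.inv().apply((P-o["position"]).reshape(-1,3)).reshape(P.shape))
    ok=(t[...,2]<16)&(t[...,2]>-15)
    for v in (152,160,168,184,190,206,213,222,230,240):
        us=np.where(ok[v,220:340])[0]+220
        # contiguous around 277
        a=b=277
        while ok[v,a-1] and a>225:a-=1
        while ok[v,b+1] and b<330:b+=1
        zt=np.median(t[v,272:283,2]); K=c["camera_matrix"]
        # lateral mid direction -> at axis distance
        dz=c["depth"][v,277]; mid=(a+b)/2; 
        print(v,a,b,"x",t[v,277,0].round(1),"ztop",zt.round(1),"ymid",((mid-K[0,2])/K[0,0]*(dz*1e3+8)+.93).round(2))
    e=t[140:146,262:292];e=e[(e[...,2]<10)&(e[...,2]>-5)]
    print("end face x",np.median(e[:,0]))
E
python3 - <<'E'
from held import *
held(*pickle.load(open("w5.pkl","rb")))
E
```

```text
152 243 312 x 64.8 ztop -7.7 ymid 1.44
160 243 312 x 61.6 ztop -7.6 ymid 1.44
168 243 295 x 58.1 ztop -8.1 ymid -2.36
184 256 298 x 49.9 ztop -3.9 ymid 1.24
190 257 297 x 47.5 ztop -3.9 ymid 1.24
206 272 304 x 39.9 ztop -3.6 ymid 6.49
213 250 303 x 37.2 ztop -5.9 ymid 1.0
222 250 303 x 32.3 ztop -3.7 ymid 1.01
230 252 302 x 29.4 ztop -6.5 ymid 1.24
240 251 303 x 23.4 ztop -3.9 ymid 1.25
end face x 67.82430566289608
```

```bash
python3 - <<'E'
from held import *
c,o=pickle.load(open("w5.pkl","rb"));T=R.from_quat(o["tool_rot"])
print("cam in tool",T.inv().apply(c["origin"]-o["position"])*1e3)
CT=(T.inv()*R.from_quat(c["orientation"])).as_matrix();print(CT.round(4))
# nominal fixed tool orientation in camera
p=teeth(c,(338,370,118,240),0,140);p=p[np.argsort(p[:,0])]
t=T.inv().apply(np.c_[p[:,:2],np.full(len(p),.039)]-o["position"])*1e3;print(t.round(1).tolist())
k=np.r_[0,1,4:11];f=np.polyfit(t[k,0],t[k,1],1);print(f,np.polyval(f,[33.5,26.5]),"yaw off",np.degrees(np.arctan(f[0])))
E
```

```text
cam in tool [  83.81179197    0.68014152 -144.24363425]
[[-2.000e-04 -9.525e-01 -3.046e-01]
 [ 1.000e+00 -2.000e-04 -1.000e-04]
 [-0.000e+00 -3.046e-01  9.525e-01]]
[[66.5, 58.2, 100.6], [58.5, 58.9, 100.6], [50.6, 59.5, 100.6], [42.6, 59.3, 100.6], [34.7, 58.3, 100.7], [26.8, 58.4, 100.7], [18.8, 58.5, 100.7], [10.8, 58.2, 100.7], [2.9, 58.6, 100.8], [-5.1, 58.4, 100.8], [-12.9, 59.1, 100.8]]
[-3.40273088e-03  5.85982969e+01] [58.48430538 58.50812449] yaw off -0.19496136572177747
```

>>> step_arm --pt "17 28.5 0" --pt "17.5 29 0" --pt "0 0 20" --pt "0 0 15" --pt "0 0 10" --pt "0 0 0" --pt "0 0 0" --pt "0 0 0" --twist '[0, -0.3, 0, 0, 0, 0, 0, 0]'

```text
time: 8.07
position: [0.4633, 0.3431, 0.0943]
tool_rot: [0.106, 0.994, 0.0, 0.001]
ft_force: [-0.0, -0.1, -5.0]
grip_width: 0.0252
```

```bash
python3 snap.py w6; python3 - <<'E'
from held import *
c,o=pickle.load(open("w6.pkl","rb"));held(c,o)
P=cloud(c);T=R.from_quat(o["tool_rot"]);t=1e3*(T.inv().apply((P-o["position"]).reshape(-1,3)).reshape(P.shape))
print("cam",T.inv().apply(c["origin"]-o["position"])*1e3)
m=(P[...,2]>.056)&(P[...,2]<.068)&(t[...,0]>30)&(t[...,0]<60);b=t[m];print(len(b),np.percentile(b,[1,50,99],axis=0).round(1), "left",b[b[:,1]<0].round(0).tolist()[::10])
E
```

```text
[0.4634 0.3431 0.0945] toolx yaw 167.8 0.0247 [ 0.5 -0.5 -3.4] 8.1167
152 243 312 x 64.9 ztop -7.7 ymid 1.44
160 243 280 x 61.5 ztop -7.5 ymid -5.7
168 243 311 x 58.3 ztop -7.6 ymid 1.22
184 256 298 x 50.2 ztop -3.2 ymid 1.24
190 257 297 x 47.5 ztop -3.4 ymid 1.24
206 250 304 x 40.3 ztop -4.1 ymid 1.24
213 250 303 x 37.7 ztop -6.4 ymid 1.0
222 250 303 x 32.2 ztop -3.3 ymid 1.01
230 252 302 x 29.2 ztop -6.5 ymid 1.25
240 251 303 x 23.4 ztop -3.8 ymid 1.25
end face x 67.97037869063301
cam [  83.90191184    0.76330452 -144.08352645]
381 [[ 42.1 -21.2  29.4]
 [ 44.8  14.8  32.4]
 [ 48.1  24.3  38.3]] left [[47.0, -21.0, 38.0], [48.0, -20.0, 30.0], [47.0, -20.0, 32.0], [47.0, -15.0, 34.0], [47.0, -17.0, 33.0], [46.0, -20.0, 32.0], [46.0, -15.0, 34.0], [46.0, -19.0, 30.0], [45.0, -14.0, 36.0], [45.0, -19.0, 30.0], [44.0, -14.0, 35.0], [45.0, -18.0, 32.0], [43.0, -13.0, 37.0], [44.0, -18.0, 30.0], [43.0, -13.0, 38.0], [43.0, -17.0, 32.0], [43.0, -21.0, 33.0], [43.0, -16.0, 33.0], [42.0, -18.0, 32.0]]
```

View pics/w6.png

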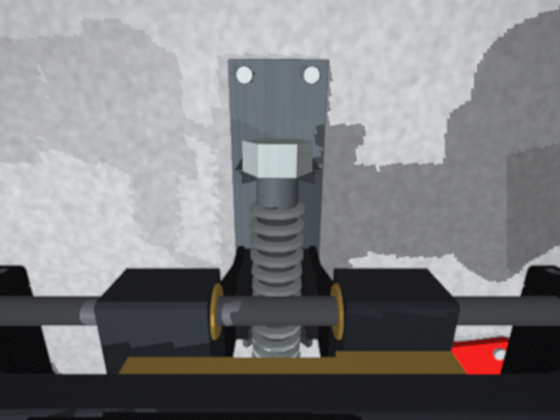

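```bash
python3 - <<'E'
from held import *
for n,cols,rows in (("w5",(330,345,360,375),(5,40)),("w6",(255,270,285,300),(45,75))):
    c,o=pickle.load(open(n+".pkl","rb"));T=R.from_quat(o["tool_rot"]);g=cv2.cvtColor(c["color"],cv2.COLOR_BGR2GRAY).astype(float)
    for u in cols:
        col=g[rows[0]:rows[1],u-2:u+3].mean(1);d=np.diff(col);i=np.argmin(d);
        # subpixel
        w=-d[max(0,i-2):i+3];w=w.clip(0);v=rows[0]+(np.arange(max(0,i-2),max(0,i-2)+len(w))*w).sum()/w.sum()+.5
        x=T.inv().apply(ray(c,u,v,.008)-o["position"])*1e3;print(n,u,v.round(2),x.round(1),"seat x",(x[0]-115).round(2))
    # side edges of the base for lateral
    P=cloud(c);t=1e3*(T.inv().apply((P-o["position"]).reshape(-1,3)).reshape(P.shape))
    for v in ((45,60,75) if n=="w5" else (90,105,120)):
        row=g[v-1:v+2].mean(0); cc=(310,400) if n=="w5" else (225,335)
        d=np.diff(row); L=cc[0]-10+np.argmin(d[cc[0]-10:cc[0]+15]);Rr=cc[1]-15+np.argmax(d[cc[1]-15:cc[1]+10])
        l=T.inv().apply(ray(c,L+.5,v,.008)-o["position"])*1e3;r=T.inv().apply(ray(c,Rr+.5,v,.008)-o["position"])*1e3
        print(" width",(r-l)[1].round(1),"mid y",((r+l)/2).round(1))
    m=(P[...,2]>.057)&(P[...,2]<.068)&(t[...,0]>30)&(t[...,0]<95);b=t[m];h=np.histogram(b[:,0],np.arange(30,95,1));print([(int(x),int(k)) for x,k in zip(h[1],h[0]) if k])
E
```

```text
w5 330 14.08 [147.9  40.8 131.3] seat x 32.91
w5 345 14.2 [147.8  52.  131.3] seat x 32.83
w5 360 13.96 [148.   63.2 131.3] seat x 32.99
w5 375 13.42 [148.3  74.4 131.3] seat x 33.35
 width 67.6 mid y [127.   58.4 131.4]
 width 67.7 mid y [116.5  58.7 131.4]
 width 68.5 mid y [105.6  58.7 131.4]
[(78, 57), (79, 30), (80, 61), (81, 41), (82, 50), (83, 49)]
w6 255 58.21 [112.4 -13.1  86.3] seat x -2.61
w6 270 58.25 [112.4  -3.4  86.3] seat x -2.64
w6 285 58.13 [112.4   6.3  86.3] seat x -2.57
w6 300 58.31 [112.3  16.1  86.3] seat x -2.67
 width 68.0 mid y [93.   2.8 86.4]
 width 68.3 mid y [83.4  2.5 86.4]
 width 67.8 mid y [73.6  2.5 86.4]
[(41, 2), (42, 59), (43, 59), (44, 59), (45, 63), (46, 50), (47, 51), (48, 12)]
```

>>> step_arm --pt "-1.4 0.6 10" --pt "0 0 10" --pt "0 0 6" --pt "0 0 3" --pt "0 0 0" --pt "0 0 0" --pt "0 0 0" --twist '[0, 0, 0, 0, 0, 0, 0]'

```text
time: 8.7
position: [0.4638, 0.3436, 0.0646]
tool_rot: [0.106, 0.994, 0.0, 0.0]
ft_force: [-0.7, 0.1, -4.3]
grip_width: 0.0249
```

>>> step_arm --pt "0 0 2" --pt "0 0 2" --pt "0 0 2" --pt "0 0 0" --pt "0 0 0" --pt "0 0 0" --twist '[0, 0, 0, 0, 0, 0]'

```text
time: 9.2
position: [0.4637, 0.3434, 0.0585]
tool_rot: [0.106, 0.994, 0.0, 0.0]
ft_force: [0.3, -0.1, -4.4]
grip_width: 0.0248
```

>>> step_arm --pt "0 0 1" --pt "0 0 0.5" --pt "0 0 0.5" --pt "0 0 0" --pt "0 0 0" --twist '[0, 0, 0, 0, 0]'

```text
time: 9.62
position: [0.4637, 0.3435, 0.0565]
tool_rot: [0.106, 0.994, 0.0, 0.0]
ft_force: [0.4, 0.7, -4.4]
grip_width: 0.0247
```

```bash
python3 snap.py w7; python3 - <<'E'
from held import *
c,o=pickle.load(open("w7.pkl","rb"));held(c,o)
P=cloud(c);print("hex top z",np.median(P[150:170,262:290,2]), "base z",np.median(P[80:120,250:300,2]))
E
```

```text
[0.4637 0.3435 0.0566] toolx yaw 167.86 0.025 [ 1.3 -0.2 -4.7] 9.6667
152 243 312 x 64.8 ztop -7.8 ymid 1.44
160 243 312 x 61.4 ztop -7.6 ymid 1.45
168 243 311 x 58.1 ztop -8.1 ymid 1.23
184 225 330 x 50.2 ztop -3.8 ymid 1.47
190 257 297 x 47.3 ztop -3.3 ymid 1.24
206 250 304 x 40.0 ztop -4.0 ymid 1.24
213 250 303 x 37.4 ztop -6.5 ymid 1.0
222 250 303 x 32.4 ztop -3.9 ymid 1.01
230 252 302 x 29.4 ztop -6.6 ymid 1.24
240 251 303 x 23.2 ztop -4.2 ymid 1.25
end face x 67.9476910972884
hex top z 0.06432752153252541 base z 0.007162720121094937
```

View pics/w7.png

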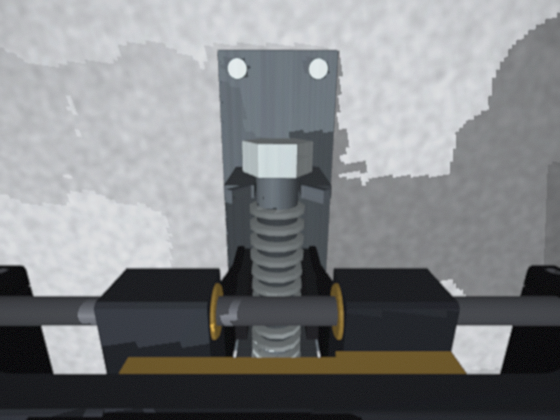

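The neck sits in the slot and the hex is outside the plate. About 1 mm remains, so I'll go down to first contact.

>>> step_arm --pt "0 0 0.5" --pt "0 0 0.5" --pt "0 0 0" --pt "0 0 0" --pt "0 0 0" --twist '[0, 0, 0, 0, 0]'

```text
time: 10.08
position: [0.4639, 0.3435, 0.0556]
tool_rot: [0.106, 0.994, 0.0, 0.0]
ft_force: [1.5, -0.7, -4.4]
grip_width: 0.0249
```

>>> step_arm --pt "0 0 0.5" --pt "0 0 0" --pt "0 0 0" --pt "0 0 0" --twist '[0, 0, 0, 0]'

```text
time: 10.42
position: [0.464, 0.3435, 0.0552]
tool_rot: [0.106, 0.994, 0.0, 0.0]
ft_force: [1.5, -1.0, -3.6]
grip_width: 0.0249
```

>>> step_arm --pt "0 0 0.5" --pt "0 0 0.3" --pt "0 0 0" --pt "0 0 0" --pt "0 0 0" --twist '[0, 0, 0, 0, 0]'

```text
time: 10.83
position: [0.4642, 0.3436, 0.0548]
tool_rot: [0.106, 0.994, 0.0, 0.001]
ft_force: [2.0, -1.1, 2.1]
grip_width: 0.0249
```

>>> step_arm --pt "0 0 0" --pt "0 0 0" --pt "0 0 0" --pt "0 0 0" --pt "0 0 0" --pt "0 0 0" --twist '[0, 0, 0, 0, 0, 0]' --jaw 50

```text
time: 11.33
position: [0.4632, 0.3434, 0.0541]
tool_rot: [0.106, 0.994, -0.0, -0.0]
ft_force: [-0.2, 0.4, -0.1]
grip_width: 0.0488
```

>>> step_arm --pt "0 0 -10" --pt "0 0 -30" --pt "0 0 -40" --pt "-30 0 -25" --pt "-30 0 0" --pt "0 0 0" --pt "0 0 0" --pt "0 0 0" --twist '[0, 0, 0, 0, 0, 0, 0, 0]'

```text
time: 12.0
position: [0.5211, 0.3304, 0.1591]
tool_rot: [0.106, 0.994, -0.0, -0.001]
ft_force: [-0.0, -0.5, -0.0]
grip_width: 0.05
```

```bash
python3 snap.py w8; python3 - <<'E'
from held import *
from rig import robot
c,o=pickle.load(open("w8.pkl","rb"));
cv2.imwrite("pics/w8z.png",cv2.resize(c["color"][60:280,190:370],None,fx=2.7,fy=2.7,interpolation=cv2.INTER_CUBIC))
E
```

```text
[0.5205 0.3305 0.1587] toolx yaw 167.86 0.05 [-0.4 -0.5 -0.5] 12.05
```

View pics/w8.png

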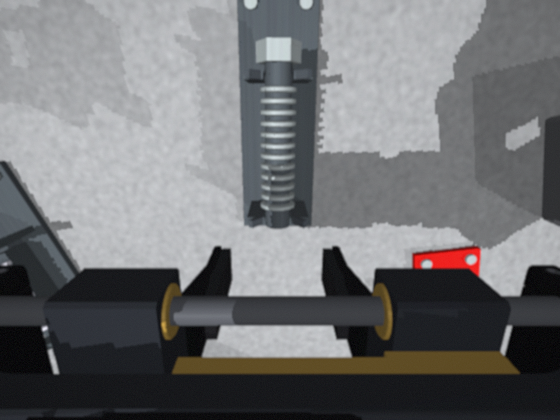

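```bash
cat > lev.py <<'E'
from held import *
def lev(c,o,seat,a,w=.004):
    """height profile along axis; seat xy, unit axis a"""
    P=cloud(c).reshape(-1,3);d=P[:,:2]-seat;s=d@a*1e3;e=d@np.array([-a[1],a[0]])*1e3
    ok=(abs(e)<w*1e3)&(P[:,2]>.03)&(P[:,2]<.08)
    for nm,l,h in (("hex",-68,-57),("neck",-54,-43),("thr1",-38,-20),("thr2",-20,0),("thr3",0,20),("thr4",20,40),("tip",57,68)):
        z=P[ok&(s>l)&(s<h),2]*1e3
        if len(z)>4: print(nm,len(z),np.percentile(z,[50,90,97]).round(1))
    b=(abs(e)<25)&(abs(e)>14)&(s>-112)&(s<-60);print("base z",np.median(P[b&(P[:,2]<.02),2])*1e3)
    k=(abs(e)<12)&(P[:,2]>.05)&(P[:,2]<.08); print("s range",s[k&(s>-85)&(s<85)].min().round(1),s[k&(s>-85)&(s<85)].max().round(1),len(s[k]))
    for l,h in ((-54,-43),(-38,0),(0,40),(57,68)):
        k=(s>l)&(s<h)&(P[:,2]>.05)&(P[:,2]<.08)&(abs(e)<13);print(" lat",l,h,e[k].mean().round(2)) if k.sum() else 0
E
python3 - <<'E'
from lev import *
c,o=pickle.load(open("w8.pkl","rb"))
a=np.array([np.cos(np.radians(-12)),np.sin(np.radians(-12))])
lev(c,o,np.array([.4645,.3435]),a)
E
```

```text
hex 219 [63.  63.9 64.4]
neck 204 [58.9 59.8 60.3]
thr1 318 [60.4 62.7 63.3]
thr2 303 [60.  62.7 63.2]
thr3 284 [60.  62.7 63.4]
thr4 245 [59.9 62.6 63. ]
tip 127 [58.7 59.4 59.9]
base z 7.486664967258166
s range -68.3 70.1 5512
 lat -54 -43 0.27
 lat -38 0 0.82
 lat 0 40 0.48
 lat 57 68 -0.19
```

View pics/w8z.png

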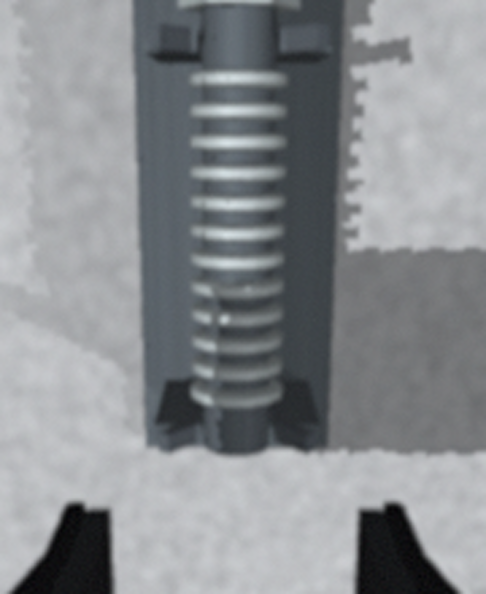

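The fine bolt is seated: hex top 63 mm, neck and tip tops about 59 mm (base reads 0.5 mm low), level. Next is the coarse bolt.

>>> step_arm --pt "0 0 -10" --pt "0 0 -10" --pt "0 0 -10" --pt "0 0 -10" --pt "9.3 -39.6 0" --pt "9.3 -39.6 0" --pt "9.3 -39.6 0" --pt "9.3 -39.6 0" --pt "9.3 -39.6 0" --pt "9.3 -39.6 0" --pt "9.3 -39.6 0" --pt "9.3 -39.6 0" --pt "9.3 -39.6 0" --pt "9.3 -39.6 0" --pt "9.3 -39.6 0" --pt "9.3 -39.6 0" --pt "9.3 -39.6 0" --pt "9.3 -39.6 0" --pt "9.3 -39.6 0" --pt "9.3 -39.6 0" --twist '[-6.6, -6.6, -6.6, -6.6, 0, 0, 0, 0, 0, 0, 0, 0, 0, 0, 0, 0, 0, 0, 0, 0]' --jaw 65

```text
time: 13.72
position: [0.533, -0.3201, 0.1984]
tool_rot: [-0.124, 0.992, 0.001, -0.001]
ft_force: [0.3, 0.8, -0.9]
grip_width: 0.0651
```

>>> step_arm --pt "0 0 35" --pt "0 0 35" --pt "0 0 35" --pt "0 0 20" --pt "0 0 0" --pt "0 0 0" --pt "0 0 0" --twist '[0, 0, 0, 0, 0, 0, 0]'

```text
time: 14.3
position: [0.5347, -0.3197, 0.0752]
tool_rot: [-0.124, 0.992, -0.0, 0.0]
ft_force: [-0.7, 0.7, 0.6]
grip_width: 0.0648
```

```bash
python3 snap.py w9
```

```text
[ 0.5352 -0.3202  0.076 ] toolx yaw -165.7 0.0647 [ 0.2 -0.3  0.3] 14.35
```

View pics/w9.png

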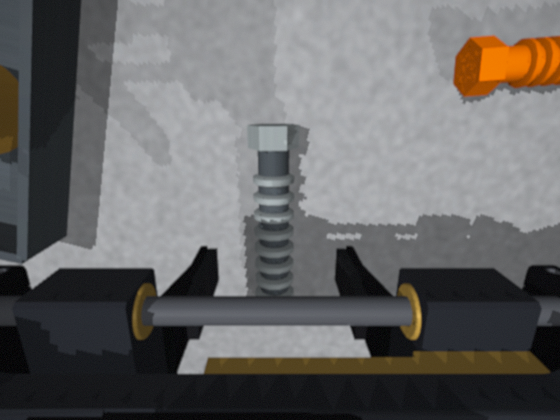

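>>> step_arm --pt "2.5 -0.5 25" --pt "0 0 18" --pt "0 0 9" --pt "0 0 4.5" --pt "0 0 0" --pt "0 0 0" --twist '[0, 0, 0, 0, 0, 0]'

```text
time: 14.85
position: [0.5325, -0.3215, 0.0189]
tool_rot: [-0.124, 0.992, -0.001, 0.001]
ft_force: [-0.1, -0.1, 0.1]
grip_width: 0.0648
```

>>> step_arm --pt "0 0 0" --pt "0 0 0" --pt "0 0 0" --pt "0 0 0" --pt "0 0 0" --pt "0 0 0" --pt "0 0 0" --pt "0 0 0" --twist '[0, 0, 0, 0, 0, 0, 0, 0]' --jaw 15 --force 40

```text
time: 15.52
position: [0.5322, -0.3218, 0.018]
tool_rot: [-0.124, 0.992, -0.001, 0.0]
ft_force: [-0.8, -1.6, 0.2]
grip_width: 0.0244
```

>>> step_arm --pt "0 0 -10" --pt "0 0 -30" --pt "0 0 -40" --pt "0 0 -30" --pt "0 0 -12" --pt "-12.9 36.7 0" --pt "-12.9 36.7 0" --pt "-12.9 36.7 0" --pt "-12.9 36.7 0" --pt "-12.9 36.7 0" --pt "-12.9 36.7 0" --pt "-12.9 36.7 0" --pt "-12.9 36.7 0" --pt "-12.9 36.7 0" --pt "0 0 0" --pt "0 0 0" --pt "0 0 0" --pt "0 0 0" --pt "0 0 0" --twist '[0, 0, 0, 0, 4.7, 0, 0, 0, 0, 0, 0, 0, 0, 0, 0, 0, 0, 0, 0]'

```text
time: 17.1
position: [0.5911, 0.0225, 0.1396]
tool_rot: [-0.082, 0.997, 0.0, -0.0]
ft_force: [0.1, -0.6, -4.4]
grip_width: 0.0249
```

```bash
python3 snap.py w10; python3 - <<'E'
from held import *
c,o=pickle.load(open("w10.pkl","rb"));held(c,o)
E
```

```text
[0.5912 0.0225 0.1397] toolx yaw -170.58 0.0246 [ 0.5 -0.7 -5.3] 17.15
152 262 310 x 64.9 ztop -8.3 ymid 5.17
160 241 287 x 61.5 ztop -8.5 ymid -4.54
168 241 310 x 58.1 ztop -8.6 ymid 0.55
184 255 296 x 50.4 ztop -4.4 ymid 0.54
190 255 293 x 47.4 ztop -4.4 ymid -0.17
206 250 303 x 40.4 ztop -4.1 ymid 1.0
213 249 303 x 37.5 ztop -6.1 ymid 0.77
222 258 296 x 33.5 ztop -7.8 ymid 1.24
230 249 303 x 28.4 ztop -4.7 ymid 0.76
240 250 302 x 24.9 ztop -7.5 ymid 0.77
end face x 68.61812777976445
```

View pics/w10.png

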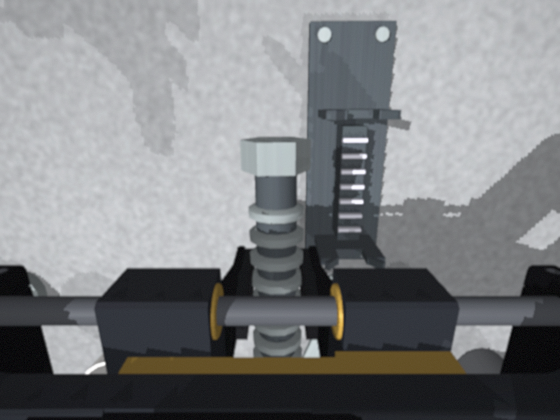

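```bash
python3 - <<'E'
from held import *
c,o=pickle.load(open("w10.pkl","rb"));T=R.from_quat(o["tool_rot"])
print("cam in tool",T.inv().apply(c["origin"]-o["position"])*1e3)
g=cv2.cvtColor(c["color"],cv2.COLOR_BGR2GRAY).astype(float)
for thr in (130,150,170):
    p=teeth(c,(338,370,128,240),0,thr);p=p[np.argsort(p[:,0])]
    t=T.inv().apply(np.c_[p[:,:2],np.full(len(p),.039)]-o["position"])*1e3;print(np.c_[t[:,:2],p[:,4]].round(1).tolist())
for u in (330,345,360,375):
    col=g[8:40,u-2:u+3].mean(1);d=-np.diff(col);i=np.argmax(d);j=np.arange(max(0,i-2),i+3);w=d[j].clip(0);v=8+(j*w).sum()/w.sum()+.5
    x=T.inv().apply(ray(c,u,v,.008)-o["position"])*1e3;print(u,v.round(2),x.round(1),"seat x",(x[0]-115).round(2))
for v in (50,65,80,95):
    row=g[v-1:v+2].mean(0);d=np.diff(row); L=298+np.argmin(d[298:322]);Rr=380+np.argmax(d[380:408])
    l=T.inv().apply(ray(c,L+.5,v,.008)-o["position"])*1e3;r=T.inv().apply(ray(c,Rr+.5,v,.008)-o["position"])*1e3
    print(" width",(r-l)[1].round(1),"mid y",((r+l)/2).round(1))
P=cloud(c);t=1e3*(T.inv().apply((P-o["position"]).reshape(-1,3)).reshape(P.shape))
for lo,hi in ((70,95),(-50,-15)):
    m=(P[...,2]>.057)&(P[...,2]<.068)&(t[...,0]>lo)&(t[...,0]<hi)&(t[...,1]>25)&(t[...,1]<100);b=t[m];h=np.histogram(b[:,0],np.arange(lo,hi,1));print([(int(x),int(k)) for x,k in zip(h[1],h[0]) if k],np.percentile(b[:,1],[1,99]))
E
```

```text
cam in tool [  83.7500275     0.55558611 -144.24123177]
[[58.5, 59.0, 2483.0], [46.6, 60.0, 1828.0], [34.7, 60.1, 1962.0], [22.8, 60.3, 1939.0], [11.1, 60.4, 1816.0], [-1.0, 59.5, 1474.0], [-12.7, 59.5, 1319.0]]
[[58.5, 59.0, 2235.0], [46.6, 60.3, 1478.0], [34.7, 60.4, 1642.0], [22.8, 60.7, 1607.0], [11.0, 60.9, 1470.0], [-1.0, 59.5, 1082.0], [-12.8, 59.4, 880.0]]
[[58.5, 59.1, 1990.0], [46.7, 61.1, 1048.0], [34.7, 61.2, 1311.0], [22.8, 61.6, 1254.0], [11.0, 61.8, 1131.0], [-1.1, 59.8, 556.0], [-13.0, 54.9, 209.0]]
330 20.29 [144.   41.  131.7] seat x 28.96
345 20.42 [143.9  52.3 131.7] seat x 28.87
360 20.24 [144.   63.6 131.7] seat x 29.0
375 20.16 [144.1  74.9 131.7] seat x 29.05
 width 66.4 mid y [123.6  58.6 131.7]
 width 67.2 mid y [113.   58.6 131.7]
 width 67.3 mid y [102.   59.  131.7]
 width 66.6 mid y [ 90.8  59.  131.7]
[(73, 6), (74, 38), (75, 52), (76, 42), (77, 46), (78, 59), (79, 30), (80, 17)] [36.45144161 82.22482043]
[(-37, 4), (-36, 16), (-35, 28), (-34, 28), (-33, 32), (-32, 26), (-31, 51), (-30, 30), (-29, 1)] [37.58514947 83.07138238]
```

>>> step_arm --pt "15.2 29.5 0" --pt "15.2 29.5 0" --pt "0 0 20" --pt "0 0 15" --pt "0 0 10" --pt "0 0 0" --pt "0 0 0" --pt "0 0 0" --pt "0 0 0" --twist '[0, 0, 0, 0, 0, 0, 0, 0, 0]'

```text
time: 17.9
position: [0.5527, 0.0766, 0.0956]
tool_rot: [-0.083, 0.997, -0.0, 0.001]
ft_force: [-0.3, 0.6, -4.7]
grip_width: 0.0244
```

```bash
python3 snap.py w11; python3 - <<'E'
from held import *
c,o=pickle.load(open("w11.pkl","rb"));held(c,o);T=R.from_quat(o["tool_rot"])
o0=pickle.load(open("w10.pkl","rb"))[1];print("moved in w10 tool",R.from_quat(o0["tool_rot"]).inv().apply(o["position"]-o0["position"])*1e3)
print("cam in tool",T.inv().apply(c["origin"]-o["position"])*1e3)
g=cv2.cvtColor(c["color"],cv2.COLOR_BGR2GRAY).astype(float)
for u in (255,270,285,300):
    col=g[45:80,u-2:u+3].mean(1);d=-np.diff(col);i=np.argmax(d);j=np.arange(max(0,i-2),i+3);w=d[j].clip(0);v=45+(j*w).sum()/w.sum()+.5
    x=T.inv().apply(ray(c,u,v,.008)-o["position"])*1e3;print(u,v.round(2),x.round(1),"seat x",(x[0]-115).round(2))
P=cloud(c);t=1e3*(T.inv().apply((P-o["position"]).reshape(-1,3)).reshape(P.shape))
m=(P[...,2]>.057)&(P[...,2]<.068)&(t[...,0]>30)&(t[...,0]<60)&(abs(t[...,1])<35);b=t[m];h=np.histogram(b[:,0],np.arange(30,60,1));print([(int(x),int(k)) for x,k in zip(h[1],h[0]) if k],np.percentile(b[:,1],[1,99]))
E
```

```text
[0.5525 0.0767 0.0956] toolx yaw -170.48 0.0247 [ 0.9 -0.2 -4.9] 17.95
152 241 310 x 64.6 ztop -8.5 ymid 0.56
160 241 310 x 61.3 ztop -8.2 ymid 0.56
168 241 310 x 57.9 ztop -8.6 ymid 0.55
184 255 296 x 50.1 ztop -4.5 ymid 0.54
190 255 296 x 47.5 ztop -4.6 ymid 0.54
206 250 303 x 39.9 ztop -4.8 ymid 1.0
213 249 303 x 36.9 ztop -6.4 ymid 0.77
222 256 293 x 33.2 ztop -7.7 ymid 0.06
230 249 303 x 28.1 ztop -4.5 ymid 0.76
240 250 302 x 24.5 ztop -7.3 ymid 0.76
end face x 68.42387017524145
moved in w10 tool [29.25159169 59.81320052 44.11986873]
cam in tool [  83.58141909    0.38376738 -144.26401946]
255 53.28 [115.  -13.4  87.4] seat x 0.03
270 53.07 [115.1  -3.7  87.4] seat x 0.14
285 53.2 [115.1   6.1  87.4] seat x 0.07
300 53.11 [115.1  15.8  87.3] seat x 0.12
[(44, 8), (45, 59), (46, 55), (47, 42), (48, 24), (49, 30), (50, 29), (51, 5)] [-23.1395496   22.47363642]
```

View pics/w11.png

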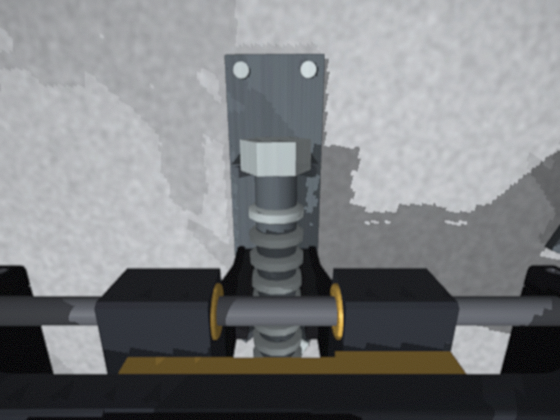

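>>> step_arm --pt "0.7 -0.3 10" --pt "0 0 10" --pt "0 0 7" --pt "0 0 4" --pt "0 0 2" --pt "0 0 2" --pt "0 0 0" --pt "0 0 0" --pt "0 0 0" --twist '[0, 0, 0, 0, 0, 0, 0, 0, 0]'

```text
time: 18.7
position: [0.5512, 0.0767, 0.0599]
tool_rot: [-0.083, 0.997, -0.0, 0.0]
ft_force: [-1.4, -0.6, -3.8]
grip_width: 0.0247
```

>>> step_arm --pt "0 0 1" --pt "0 0 1" --pt "0 0 1" --pt "0 0 0.7" --pt "0 0 0" --pt "0 0 0" --pt "0 0 0" --twist '[0, 0, 0, 0, 0, 0, 0]'

```text
time: 19.28
position: [0.5511, 0.0767, 0.0561]
tool_rot: [-0.083, 0.997, -0.0, 0.0]
ft_force: [0.9, -1.4, -4.2]
grip_width: 0.0248
```

>>> step_arm --pt "0 0 0.5" --pt "0 0 0.5" --pt "0 0 0" --pt "0 0 0" --pt "0 0 0" --twist '[0, 0, 0, 0, 0]'

```text
time: 19.7
position: [0.551, 0.0767, 0.055]
tool_rot: [-0.083, 0.997, -0.0, -0.0]
ft_force: [0.2, -1.3, -4.6]
grip_width: 0.0247
```

>>> step_arm --pt "0 0 0.5" --pt "0 0 0.3" --pt "0 0 0" --pt "0 0 0" --pt "0 0 0" --twist '[0, 0, 0, 0, 0]'

```text
time: 20.12
position: [0.5511, 0.0767, 0.0543]
tool_rot: [-0.083, 0.997, -0.0, 0.0]
ft_force: [1.2, -0.7, -4.9]
grip_width: 0.0245
```

>>> step_arm --pt "0 0 0.4" --pt "0 0 0.2" --pt "0 0 0" --pt "0 0 0" --twist '[0, 0, 0, 0]'

```text
time: 20.45
position: [0.5512, 0.0767, 0.054]
tool_rot: [-0.083, 0.997, -0.0, 0.0]
ft_force: [-0.6, -0.6, 0.6]
grip_width: 0.0246
```

```bash
python3 snap.py w12; python3 - <<'E'
from held import *
c,o=pickle.load(open("w12.pkl","rb"));P=cloud(c);print("hex",np.median(P[150:168,262:290,2]),"neck",np.median(P[184:192,272:280,2]),"base",np.median(P[75:115,250:300,2]))
E
```

```text
[0.5512 0.0767 0.054 ] toolx yaw -170.44 0.0246 [ 0.5 -0.8  0.6] 20.5
hex 0.06298218235994846 neck 0.05894921594588513 base 0.0071932089194921
```

Contact: the bolt's weight has come off the wrist, and the hex and neck heights match the seated fine bolt. I'll release and look.

>>> step_arm --pt "0 0 0" --pt "0 0 0" --pt "0 0 0" --pt "0 0 0" --pt "0 0 0" --pt "0 0 0" --twist '[0, 0, 0, 0, 0, 0]' --jaw 50

```text
time: 21.0
position: [0.5511, 0.0768, 0.0536]
tool_rot: [-0.083, 0.997, 0.0, 0.0]
ft_force: [0.3, 0.1, 0.3]
grip_width: 0.0489
```

>>> step_arm --pt "0 0 -10" --pt "0 0 -30" --pt "0 0 -40" --pt "-30 0 -25" --pt "-30 0 0" --pt "0 0 0" --pt "0 0 0" --pt "0 0 0" --twist '[0, 0, 0, 0, 0, 0, 0, 0]'

```text
time: 21.67
position: [0.6088, 0.0867, 0.1584]
tool_rot: [-0.083, 0.997, 0.0, -0.001]
ft_force: [-0.5, 0.2, -0.2]
grip_width: 0.0503
```

```bash
python3 snap.py w13; python3 - <<'E'
from lev import *
from rig import robot
c,o=pickle.load(open("w13.pkl","rb"))
an=np.radians(9.6);lev(c,o,np.array([.5515,.0768]),np.array([np.cos(an),np.sin(an)]))
s=robot.camera("scene");t=robot.camera("top");pickle.dump((s,t),open("fin.pkl","wb"))
cv2.imwrite("pics/fin.png",np.vstack([cv2.resize(s["color"][170:310,190:470],None,fx=2,fy=2),cv2.resize(t["color"][80:260,130:410],None,fx=2,fy=2)[:320]]))
E
```

```text
[0.6083 0.0867 0.158 ] toolx yaw -170.44 0.0503 [ 0.1 -0.1 -0.8] 21.7167
hex 216 [63.1 64.  64.4]
neck 187 [58.8 60.  60.2]
thr1 296 [61.2 62.8 63.3]
thr2 318 [59.6 62.3 63. ]
thr3 287 [60.  62.5 63.2]
thr4 281 [60.8 62.5 63.1]
tip 130 [58.8 59.5 60.1]
base z 7.378210205339409
s range -69.0 69.5 5590
 lat -54 -43 0.65
 lat -38 0 0.44
 lat 0 40 0.53
 lat 57 68 1.28
```

View pics/w13.png

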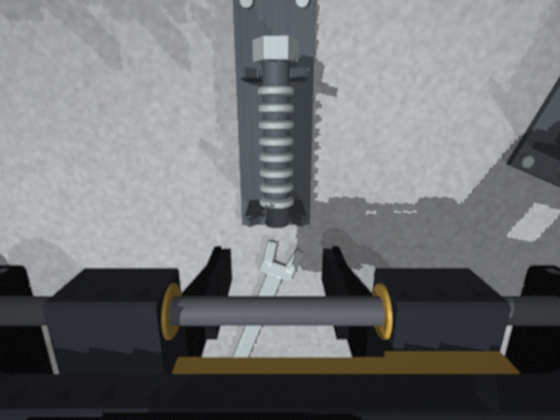

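View pics/fin.png

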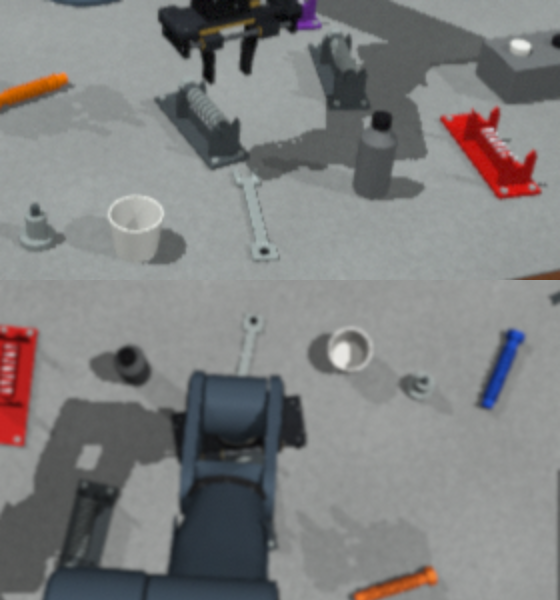

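Both bolts read the same seated, level heights, and the cup, oil bottle, wrench and die have not moved. The gripper is clear, so I'm handing in.

```bash
python3 -c "
from rig import robot
print(robot.get_obs()['time'],robot.hand_in())"
```

```text
the job is handed in; nothing more can be done
21.8167 None
```

Both steel bolts are seated in their matching gauges and released. The 12-ridge fine bolt is in the 11-tooth gauge and the 8-ridge coarse bolt is in the 7-tooth gauge. Each has its hexagon end outside the slotted plate at the long-foot end. I lowered each bolt until its weight came off the wrist, then let go and backed away. The job was handed in at 21.8 s.

| Height after release (mm) | Fine bolt | Coarse bolt | Expected seated | Riding on the teeth |
|---|---|---|---|---|
| Hexagon top | 63.0 | 63.1 | 64 | 67 |
| Neck top | 58.9 | 58.8 | 60 | 63 |
| Tip top | 58.7 | 58.8 | 60 | 63 |

- **Seating:** The depth readings run about 0.5 mm low, because the 8 mm base read 7.4 to 7.5 mm. Allowing for that, both bolts are fully down and level. No check failed.
- **Where checks disagreed:** Before lowering, the estimates of the seat position along the axis differed by up to about 1 mm. I used roughly their average, and both bolts dropped in without needing a nudge.
- **Bystanders:** In the final views the cup, oil bottle, wrench and die look unmoved. I judged that by eye and did not measure it. The arm never went near them or the coloured look-alikes.

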